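Reverse the ratchet and slacken the cheese press

ROBOT

A 6-joint arm with a two-finger parallel gripper is mounted at the origin on a cart in front of the work surface, level with it; the furniture and walls round the work are solid. World frame = base frame: x ahead of the robot, y to its left, z up, the work surface at z = 0. Lengths are in mm, angles in rad, forces in N, time in s.
With the tool pointing down it reaches from about 350 to 975 mm from the base axis. Payload 7.1 kg.
Tool frame: the origin (TCP) lies midway between the tips of the shut fingers; the grasp point (between the pads) lies behind it (manip.grasp_offset is the z of the grasp point in the tool frame, in mm); z points along the fingers, y is the line along which they close (so a half turn about z gives the same grasp; the last joint's range is limited). The gripper opens to 88 mm and grips with 3 to 60 N. Pads are 20 mm wide; open, the fingers measure 115 mm over their backs; the gripper's body (75 mm by 178 mm) begins 61 mm behind the grasp point.
Start: joints at [-1.173, 0.423, 1.63, -0, 1.089, -0.019], TCP at [253.038, -571.469, 194.875] pointing down, gripper open.
Joint ranges: [-3, 3], [-0.9, 2.11], [0.09, 2.58], [-1.31, 4.45], [0.11, 2.69], [-2.54, 2.54]. Speed limits (rad/s): [2.39, 2.39, 3.01, 3.14, 3.14, 3.14].

INTERFACE

Orientations are given as a rotation vector (axis times angle).
In Python, from workcell import manip gives the robot as it stands.
- The arm moves only by the tool servo_tool, never from a script. Its argument "increments" is a list of rows, each an object of numbers: "x", "y", "z": the shift along the tool's x, y, z in units of 15 cm (1.0 is 15 cm); "wx", "wy", "wz": the turn, a rotation vector about the tool's x, y, z in units of pi rad (1.0 is pi rad). In form: [{"x": .., "y": .., "z": .., "wx": .., "wy": .., "wz": ..}, ...]. A call has exactly 5 rows; each row shifts and turns the commanded pose from where the row before left it, along the tool's axes as they then stand; what a row does not reach is not made up. A row lasts 1/8 s, in which the tool goes at most 62.5 mm and 10.7 degrees, less where a joint would pass 70% of its speed; a pose out of reach is approached as far as the arm can. A call with a number of a shift or a turn outside -1 to 1 is refused whole. A call with a gripper value outside its range is refused whole. "gripper" is the opening, from -1 (shut) to 1 (fully open), so that 0 is half open, set as the call begins (left out, the last holds). The fingers move at their own pace and stop on an object; "force" is the grip in N (left out, the last holds). Time passes only in rows, so rows that do not move let the fingers close, or fill a call up. It gives the time, the measured TCP pose, the force, the opening and the grip force at its end, in the units of the state.
- manip.observe(): the state, without advancing time (a new reading comes with each control period).
- manip.read_camera(name): name is "scene" or "top"; returns the picture (400x640x3 uint8, blue, green, red); there is no depth.
- manip.camera_info(name): a dict with "intrinsics" (3x3 intrinsics, pixels), "k1" (the pictures are not rectified: a ray, as slopes to the right and down, at radius r is drawn at 1 + k1 r^2 times it, then the intrinsics apply), "origin" and "orientation" of the camera in the world. Camera axes: x right, y up, looking along -z (the intrinsics and any distortion apply to the point x, -y, -z); pixel columns grow to the right and rows downward; lengths in mm; the calibration is good to about 2 mm. A picture is of the moment at which its call begins. camera_info takes no time and is no camera call.
- manip.finish_job(): hands the job in; it is judged then, once.
Trained networks look in the newest picture that a camera, given by its name, has taken for a name from the list of things; names that differ only in an ending like _2 or _b are one class to them, and where a whole thing is asked for, a point or a joint stands for the part that bears it (a point fixed in the world has none). Each returns a list of dicts, best first, with "score" (0 to 1); they miss things now and then, are a little off and sometimes report something else, mostly with a low value. They report only what shows in the picture. A call takes as long as a camera call.
- manip.silhouettes(thing, camera): "pixels" (400x640 bool, what is visible of it).
- manip.tip_of(thing, camera): "centre" ([x, y, z] in mm, in the coordinates of the camera as it stood for that picture, good to about 4 mm: a listed point, or the origin of a listed thing).
The state is a dict: "time": time; "joint_positions": joint angles; "dq": joint speeds; "effort": joint torques, N m; "eef_pos": TCP position; "tool_rot": TCP orientation; "ft_force": force on the tool from outside, world axes, zero at the start; "ft_torque": the same for the moment, N m; "grip_width": opening from 0.0 (shut) to 1.0 (fully open); "gripper_force": force on a finger pad.
Only numpy, scipy, OpenCV 4.12 (cv2) and the standard library are available. Lean on these libraries where they do the work, as an engineer would, in place of code of your own. Each camera call takes 0.05 s, during which the arm holds its last target. There are 200 camera calls.

TASK

The cheese press on the worktop has been screwed down with the ratchet wrench on top, and its little direction lever is still set for tightening. Flip the lever over to the loosening side first, then swing the ratchet handle back and forth, as many strokes as it takes, to unscrew the spindle (anticlockwise from above, without tightening it any further) until it comes up firmly against its stop at the end of a loosening stroke. You cannot see that stop: feel for it, lean on it lightly for a moment and no harder, then let go, leaving the lever on the loosening side and the things round the press where they stand.

Things in the scene. Friction and masses are not known exactly. Their poses are not given: they have to be found in the camera images.
- press: The cheese press, fixed on the worktop: wooden base 170 x 230 x 18 mm, white mould, two steel posts (y = +-95 mm, up to z = 123) and a cross-beam (top z = 114). Origin: middle of the base's underside, straight below the spindle; z up, x away from the robot, y to its left. Two 8 mm pegs on the beam (x -43, y +-43, up to z = 140 mm) limit the handle's swing.
- ratchet: Steel ratchet wrench, captive and level on the spindle. Origin on the vertical spindle axis, 134 mm over the worktop; the handle runs along its own -x: head 66 mm across, 124 to 145 mm over the worktop; neck 16 mm wide, 14 high, from 36 to 96 mm out; round grip 22 to 24 mm thick, 78 to 188 mm out. Only worktop lies below the grip.
- swing (a joint): Angle of the wrench about the spindle (rad), 0 when the handle points along the press's -x (to the robot); positive is anticlockwise from above, the loosening way: the grip then moves towards the press's -y. Rigid limits -0.6 and 0.6. It stays where it is left (drag 0.12 N m).
- head_top (a point): Point on the spindle axis, 146 mm over the worktop, on the wrench head's top face.
- grip_mid (a point): Middle of the round grip, on its axis, 145 mm from the spindle axis, 134 mm over the worktop: the place to push. It can be straddled, pinched or pushed from the side.
- lever (a joint): Direction lever against the wrench (rad), -0.35 to 0.35; it snaps over past 0 and rests at 0.22 to 0.35 either side (the pawl may ride on a tooth). Negative (the start): TIGHTENING, clockwise swings turn the spindle, others only click. Positive: LOOSENING, anticlockwise ones turn it, others only click. 18 teeth: up to 0.35 rad of a stroke is lost before the pawl bites.
- lever_tip (a point): Top of the lever's free end, 169 mm over the worktop. The lever is a dark upright fin, 46 x 8 mm, from 151 to 169 mm over the worktop, pointing out along the handle; its pivot is on the wrench 36 mm out from the spindle, the tip 40 mm farther. Set to tighten, the tip stands 14 mm off centre to the wrench's own -y; to loosen, 14 mm to +y. 1 to 2 N at the tip moves it.
- nut (a joint): Angle of the spindle (rad): 0 as tightened at the start, positive = loosened. Thread drag 0.4 N m, so a loosening swing takes about 3.5 N at grip_mid. The wooden foot under the beam rises 6 mm a radian. The spindle comes against its stop somewhere between 0.80 and 1.20, elsewhere each time.
- lug: Hidden springy lug on the spindle, origin on its axis 134 mm over the worktop; 30 mm out it meets the stop; from there the push at grip_mid rises about 0.5 N a mm. Held still, its force on the stop is 4.8 times the push at grip_mid (while moving, drag takes 3.5 N more). It counts as firm from 20 N (4.2 N at grip_mid); aim for 6 to 8 N at grip_mid; over 55 N (11.5 N at grip_mid) overstrains it.
- lemon: A lemon, 72 x 57 x 58 mm, lying beside the press; bystander, leave alone. Origin underneath.
- garlic: A garlic bulb, 53 mm, beside the press; bystander, leave alone. Origin underneath.
- fish_tin: A flat tin, 63 x 105 x 23 mm, beside the press; bystander, leave alone. Origin underneath.
- bean_tin: A squat tin, 75 x 75 x 58 mm; bystander, leave alone. Origin underneath.

How it is judged (in metres and radians):
On the way, in this order (a step that is already met when the one before it is completed fails the run):
1. the direction lever is over on the loosening side (past 0.15 rad) before the spindle has been turned (within 0.05 rad) (value of joint lever above 0.15 rad and value of joint nut below 0.05 rad), for 0.2 s.
2. the spindle is loosened until its lug presses on the stop with more than 20 N, the push coming from the wrench, for 0.2 s (value of joint nut above 0.75 rad and contact force between lug and anything else above 20 N and contact force between any of the fingers, the arm and ratchet above 3 N), for 0.2 s.
At the end, for the whole second after the job is handed in: The spindle is slackened (nut past 0.75 rad, having been felt against its stop), the direction lever is on the loosening side (past 0.15 rad) and spindle and wrench are at rest (value of joint nut above 0.75 rad and value of joint lever above 0.15 rad and velocity of joint nut between -0.05 and 0.05 rad/s and velocity of joint swing between -0.1 and 0.1 rad/s); the robot touches nothing.
It fails at once if the spindle is tightened further (nut below -0.06 rad) (value of joint nut below -0.06 rad).
It fails at once if the stop is overstrained (lug pressed with more than 55 N) (contact force between lug and anything else above 55 N).
It fails at once if the wrench is pushed with more than 30 N (contact force between any of the fingers, the arm and ratchet above 30 N).
It fails at once if a bystander is moved more than 30 mm (distance of any of lemon, garlic, fish_tin, bean_tin from where it was at the start of the episode above 0.03 m).
It also fails if it takes over 64 s, if anything falls off the work surface, if the arm or the gripper's body presses on something with over 40 N, if the wrist force passes 120 N, or if a joint passes its speed limit or range.

## Working session

There is one attempt and no reset: what is moved stays moved. The work goes in short steps, Python scripts to look and compute and a tool call to move; the robot and the scene stay as the last step left them, time stands still between calls to the robot, and variables do not carry over. Pictures are saved under pics/ and viewed, at most 10 in all, crops included, and the job is handed in when it is done.

Besides the shell and the picture viewer there is one more tool, called after "Call:" as name(argument=value, ...) on one line, values as JSON. servo_tool: Moves the arm, as the interface text tells. Shifts and turns lie within -1 to 1; 1 stands for 15 cm of shift or pi rad of turn. Its arguments: {"type":"object","properties":{"increments":{"type":"array"},"gripper":{"type":"number"},"force":{"type":"number"}},"required":["increments"]}

```bash
mkdir -p pics; ls; cat > h.py <<'E'
import numpy as np, cv2
from scipy.spatial.transform import Rotation as R
from workcell import manip
def w(cam,p):
    i=manip.camera_info(cam); o=np.array(i["orientation"],float)
    M=R.from_rotvec(o).as_matrix() if o.size==3 else o.reshape(3,3)
    return M@np.array(p)+np.array(i["origin"])
def find(n,cam): return [(round(d["score"],2),w(cam,d["centre"]).round(0).tolist()) for d in manip.tip_of(n,cam)[:2]]
E
python3 - <<'E'
from h import *
print(manip.camera_info("top"),manip.camera_info("scene"),manip.grasp_offset)
for c in("top","scene"):
    cv2.imwrite(f"pics/{c}0.png",manip.read_camera(c))
    for n in("press","head_top","grip_mid","lever_tip","lemon","garlic","fish_tin","bean_tin"): print(c,n,find(n,c))
print(manip.observe())
E
```

```text
pics
{'intrinsics': array([[401.25641279,   0.        , 322.62568902],
       [  0.        , 401.25641279, 195.57049086],
       [  0.        ,   0.        ,   1.        ]]), 'k1': -0.04252743063751799, 'origin': array([483.38971747, 194.91361144, 978.84659909]), 'orientation': array([ 0.13534562, -0.14715453, -1.55533914])} {'intrinsics': array([[502.81395812,   0.        , 318.01449299],
       [  0.        , 502.81395812, 196.77649518],
       [  0.        ,   0.        ,   1.        ]]), 'k1': -0.15373791605841738, 'origin': array([ 33.58948097, 899.89310388, 716.45090616]), 'orientation': array([ 0.46377723, -1.19990452, -2.20078406])} -18.700000000000003
top press [(0.71, [640.0, 168.0, -2.0]), (0.71, [573.0, 140.0, 170.0])]
top head_top [(0.82, [642.0, 168.0, 145.0]), (0.26, [501.0, 133.0, 131.0])]
top grip_mid [(0.94, [503.0, 136.0, 132.0]), (0.52, [639.0, 168.0, -3.0])]
top lever_tip [(0.49, [570.0, 136.0, 169.0])]
top lemon [(0.61, [652.0, 365.0, -3.0])]
top garlic [(0.73, [698.0, -5.0, -0.0])]
top fish_tin [(0.85, [587.0, 427.0, -1.0])]
top bean_tin [(0.73, [755.0, 267.0, 
[... 440 characters left out ...]
9, 'joint_positions': array([-1.17301445e+00,  4.23077709e-01,  1.62990224e+00,  2.12165731e-05,
        1.08858165e+00, -1.90193711e-02]), 'dq': array([ 4.85523737e-04, -1.56045773e-03,  9.82692003e-05,  7.99212858e-04,
       -2.57283069e-03,  1.89807230e-04]), 'effort': array([-1.45473452e-03, -5.44565821e+01, -2.74049199e+01,  6.43457193e-02,
        1.66733342e-02, -1.85184390e-06]), 'eef_pos': array([ 253.0383226 , -571.47659568,  194.88810875]), 'tool_rot': array([3.07359505e+00, 6.49960357e-01, 3.81816519e-05]), 'ft_force': array([ 0.00749427, -0.11470531, -0.86517129]), 'ft_torque': array([ 0.03279934,  0.02514056, -0.03235331]), 'gripper_force': 0.0, 'grip_width': 0.99700765630053}
```

View image.

View pics/top0.png

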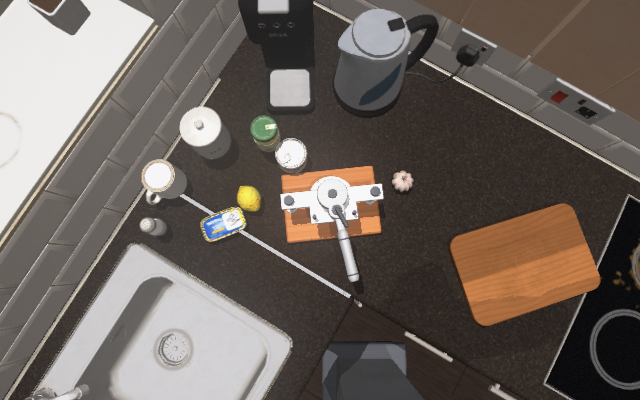

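```bash
python3 - <<'E'
from h import *
m=manip.silhouettes("lever_tip","top")[0]; i=manip.camera_info("top"); K=i["intrinsics"]
M=R.from_rotvec(i["orientation"]).as_matrix()
def ray(uv,z):
    d=cv2.undistortPoints(np.array([[uv]],float),K,np.array([i["k1"],0,0,0,0.]))[0,0]
    v=M@np.array([d[0],-d[1],-1]); return i["origin"]+v*(z-i["origin"][2])/v[2]
p=np.argwhere(m["pixels"])[:,::-1]; print(m["score"],len(p),ray(p.mean(0),160).round(0))
for s in manip.silhouettes("ratchet","top")[:1]:
    p=np.argwhere(s["pixels"])[:,::-1]; q=np.array([ray(a,134)[:2] for a in p[::5]])
    c,S,V=np.linalg.svd(q-q.mean(0),full_matrices=False); print(s["score"],q.mean(0),V[0],q.min(0),q.max(0))
for s in manip.silhouettes("press","top")[:1]:
    c=cv2.approxPolyDP(cv2.convexHull(np.argwhere(s["pixels"])[:,::-1].astype(np.int32)),6,True)[:,0]
    print([(a.tolist(),ray(a,18)[:2].round(0).tolist()) for a in c])
E
```

```text
0.65 148 [594. 155. 160.]
0.88 [584.50740848 154.98150327] [-0.96700079 -0.25477339] [460.6163899 114.3620426] [673.91322673 203.48244329]
[([372, 166], [734.0, 67.0]), ([382, 185], [686.0, 43.0]), ([381, 230], [576.0, 47.0]), ([350, 280], [457.0, 122.0]), ([287, 241], [547.0, 272.0]), ([282, 176], [706.0, 289.0])]
```

The press is centred near pixel (332,195) and the handle runs down to (352,275). The lever is the dark fin near (337,210), on the tightening side. Spindle is at about (641,168), handle at world angle 0.25, press yaw about 0.11. I'm approaching the lever's −y side with the fingers shut.

Call:
servo_tool(increments=[{"x": 0.29, "y": -0.24}, {"x": 0.29, "y": -0.24}, {"x": 0.29, "y": -0.24}, {"x": 0.29, "y": -0.24}, {"x": 0.29, "y": -0.24}], gripper=-1, force=20)

```text
schema error: expected keys x, y, z, wx, wy, wz
```

Call:
servo_tool(increments=[{"x": 0.29, "y": -0.24}, {"x": 0.29, "y": -0.24}, {"x": 0.29, "y": -0.24}, {"x": 0.29, "y": -0.24}, {"x": 0.29, "y": -0.24}])

```text
schema error: expected keys x, y, z, wx, wy, wz
```

```bash
cat >> h.py <<'E'
S=np.array([641,168.])
def go(r,off,z,th,thw=None,rows=5):
    "tool to radius r along handle at world angle thw, offset off along wrench +y, height z, tool yaw th; units per row"
    thw=th if thw is None else thw
    u=-np.array([np.cos(thw),np.sin(thw)]); wy=np.array([-np.sin(thw),np.cos(thw)])
    t=np.append(S+r*u+off*wy,z); s=manip.observe(); T=R.from_rotvec(s["tool_rot"])
    G=R.from_matrix(np.array([[np.cos(th),np.sin(th),0],[np.sin(th),-np.cos(th),0],[0,0,-1]]))
    print("total",(T.inv().apply(t-s["eef_pos"])/150).round(3),"rot",((T.inv()*G).as_rotvec()/np.pi).round(4),"tcp",s["eef_pos"].round(1),"F",np.array(s["ft_force"]).round(2),"t",s["time"])
E
python3 -c "
from h import *
go(68,-55,195,.25)"
```

```text
total [ 3.853e+00 -3.174e+00 -1.000e-03] rot [-0.     -0.      0.0531] tcp [ 253.  -571.5  194.9] F [ 0.69 -0.59 -0.02] t 1.05
```

Call:
servo_tool(increments=[{"x": 0.29, "y": -0.24, "z": 0, "wx": 0, "wy": 0, "wz": 0}, {"x": 0.29, "y": -0.24, "z": 0, "wx": 0, "wy": 0, "wz": 0}, {"x": 0.29, "y": -0.24, "z": 0, "wx": 0, "wy": 0, "wz": 0}, {"x": 0.29, "y": -0.24, "z": 0, "wx": 0, "wy": 0, "wz": 0}, {"x": 0.29, "y": -0.24, "z": 0, "wx": 0, "wy": 0, "wz": 0}], gripper=-1, force=20)

```text
time: 1.68
eef_pos: [379.7, -317.3, 195.1]
tool_rot: [3.073, 0.649, 0.001]
ft_force: [1.4, -0.8, 0.5]
grip_width: 0.467
gripper_force: 0.0
```

Call:
servo_tool(increments=[{"x": 0.29, "y": -0.24, "z": 0, "wx": 0, "wy": 0, "wz": 0}, {"x": 0.29, "y": -0.24, "z": 0, "wx": 0, "wy": 0, "wz": 0}, {"x": 0.29, "y": -0.24, "z": 0, "wx": 0, "wy": 0, "wz": 0}, {"x": 0.29, "y": -0.24, "z": 0, "wx": 0, "wy": 0, "wz": 0}, {"x": 0.29, "y": -0.24, "z": 0, "wx": 0, "wy": 0, "wz": 0}])

```text
time: 2.3
eef_pos: [505.9, -64.4, 195.2]
tool_rot: [3.073, 0.65, 0.001]
ft_force: [0.5, -0.0, 0.6]
grip_width: 0.006
gripper_force: 0.0
```

```bash
python3 -c "
from h import *
go(68,-55,195,.25)"
```

```text
total [ 0.943 -0.766  0.002] rot [ 0.0001 -0.0002  0.0531] tcp [505.9 -64.4 195.2] F [ 0.46 -0.02  0.59] t 2.3
```

Call:
servo_tool(increments=[{"x": 0.29, "y": -0.24, "z": 0, "wx": 0, "wy": 0, "wz": 0}, {"x": 0.29, "y": -0.24, "z": 0, "wx": 0, "wy": 0, "wz": 0}, {"x": 0.29, "y": -0.24, "z": 0, "wx": 0, "wy": 0, "wz": 0}, {"x": 0.07, "y": -0.05, "z": 0.1, "wx": 0, "wy": 0, "wz": 0.053}, {"x": 0, "y": 0, "z": 0.16, "wx": 0, "wy": 0, "wz": 0}])

```text
time: 2.92
eef_pos: [588.5, 98.2, 156.1]
tool_rot: [-3.117, -0.393, -0.004]
ft_force: [0.3, 0.1, -0.2]
grip_width: 0.011
gripper_force: 0.0
```

Call:
servo_tool(increments=[{"x": 0, "y": 0, "z": 0, "wx": 0, "wy": 0, "wz": 0}, {"x": 0, "y": 0, "z": 0, "wx": 0, "wy": 0, "wz": 0}, {"x": 0, "y": 0, "z": 0, "wx": 0, "wy": 0, "wz": 0}, {"x": 0, "y": 0, "z": 0, "wx": 0, "wy": 0, "wz": 0}, {"x": 0, "y": 0, "z": 0, "wx": 0, "wy": 0, "wz": 0}])

```text
time: 3.55
eef_pos: [587.4, 96.4, 156.3]
tool_rot: [-3.117, -0.392, -0.001]
ft_force: [0.1, -0.5, 0.7]
grip_width: 0.007
gripper_force: 0.0
```

```bash
python3 -c "
from h import *
go(68,-16,156,.25)
im=manip.read_camera('scene'); cv2.imwrite('pics/s1.png',cv2.resize(im[120:320,150:450],None,fx=2.6,fy=2.6))
print(find('lever_tip','scene'),find('head_top','scene'),find('grip_mid','scene'))"
```

```text
total [ 0.011 -0.267  0.002] rot [ 0.     -0.0002  0.    ] tcp [587.4  96.4 156.3] F [ 0.06 -0.55  0.75] t 3.55
[(0.55, [575.0, 141.0, 173.0])] [(0.73, [641.0, 168.0, 150.0])] [(0.7, [502.0, 131.0, 137.0])]
```

View pics/s1.png

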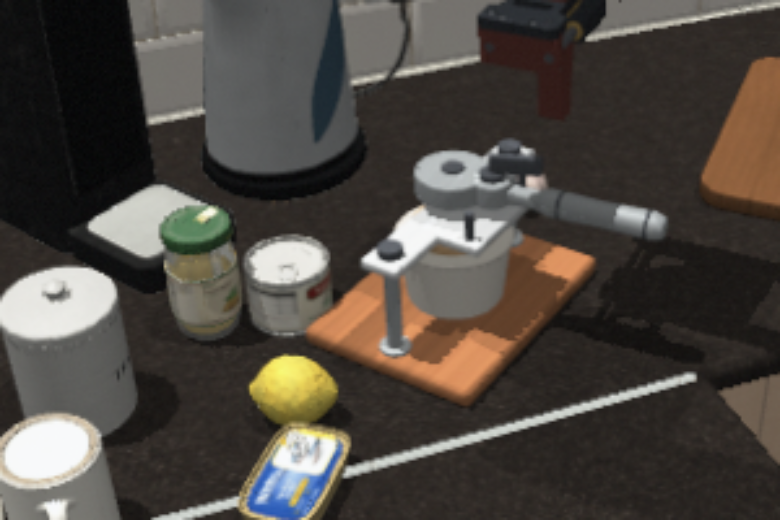

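The crop shows the shut fingers at (553,95), behind the upright lever at (512,160), with a clear path between them. I'll now push along tool −y.

Call:
servo_tool(increments=[{"x": 0, "y": -0.05, "z": 0, "wx": 0, "wy": 0, "wz": 0}, {"x": 0, "y": -0.04, "z": 0, "wx": 0, "wy": 0, "wz": 0}, {"x": 0, "y": -0.04, "z": 0, "wx": 0, "wy": 0, "wz": 0}, {"x": 0, "y": -0.04, "z": 0, "wx": 0, "wy": 0, "wz": 0}, {"x": 0, "y": -0.03, "z": 0, "wx": 0, "wy": 0, "wz": 0}])

```text
time: 4.38
eef_pos: [579.7, 126.1, 155.9]
tool_rot: [3.117, 0.393, -0.0]
ft_force: [-0.5, -0.3, 0.3]
grip_width: 0.006
gripper_force: 0.0
```

Call:
servo_tool(increments=[{"x": 0, "y": -0.02, "z": 0, "wx": 0, "wy": 0, "wz": 0}, {"x": 0, "y": -0.02, "z": 0, "wx": 0, "wy": 0, "wz": 0}, {"x": 0, "y": -0.02, "z": 0, "wx": 0, "wy": 0, "wz": 0}, {"x": 0, "y": -0.02, "z": 0, "wx": 0, "wy": 0, "wz": 0}, {"x": 0, "y": 0, "z": 0, "wx": 0, "wy": 0, "wz": 0}])

```text
time: 5.0
eef_pos: [576.8, 137.4, 155.9]
tool_rot: [-3.117, -0.392, -0.0]
ft_force: [-0.1, 0.5, 0.4]
grip_width: 0.005
gripper_force: 0.0
```

```bash
python3 -c "
from h import *
go(68,-10,156,.25)
for c in ('scene','top'):
  im=manip.read_camera(c)
  print(find('lever_tip',c),find('head_top',c),find('grip_mid',c))
  if c=='scene': cv2.imwrite('pics/s2.png',cv2.resize(im[140:260,280:430],None,fx=5,fy=5))"
```

```text
total [ 0.012 -0.025 -0.001] rot [-0.     -0.      0.0001] tcp [576.8 137.4 155.9] F [-0.13  0.51  0.44] t 5.0
[(0.67, [574.0, 142.0, 175.0])] [(0.75, [641.0, 171.0, 147.0]), (0.65, [646.0, 366.0, 1.0])] [(0.76, [500.0, 133.0, 137.0])]
[(0.21, [755.0, 266.0, 0.0])] [] [(0.48, [500.0, 135.0, 129.0])]
```

View pics/s2.png

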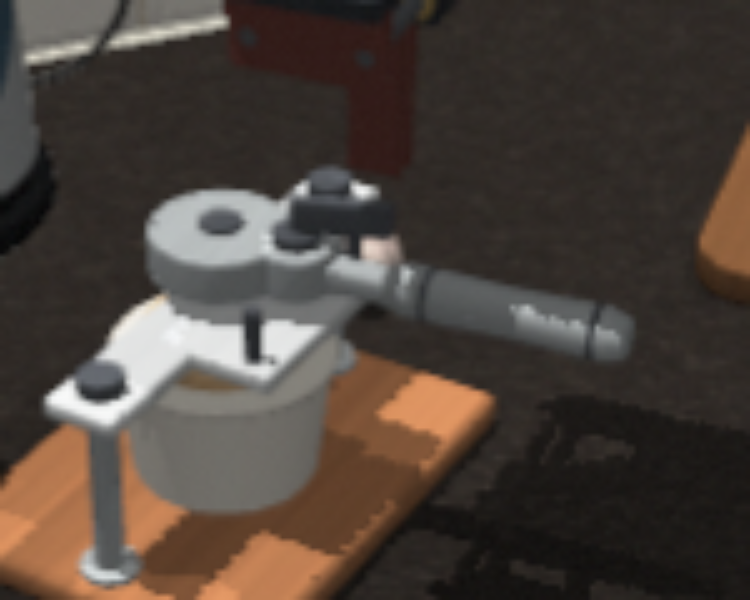

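```bash
cat >> h.py <<'E'
def proj(cam,p):
    i=manip.camera_info(cam); M=R.from_rotvec(i["orientation"]).as_matrix()
    c=M.T@(np.array(p,float)-i["origin"]); v=np.array([[c[0],-c[1],-c[2]]])
    return cv2.projectPoints(v,np.zeros(3),np.zeros(3),i["intrinsics"],np.array([i["k1"],0,0,0,0.]))[0][0,0].round(0)
E
python3 -c "
from h import *
for n,p in dict(tcp=manip.observe()['eef_pos'],lev=(572,137,169),lev2=(566,164,169),head=(641,168,146),grip=(502,134,134)).items(): print(n,p,proj('scene',p),proj('top',p))
im=manip.read_camera('top'); cv2.imwrite('pics/t2.png',cv2.resize(im[150:300,260:410],None,fx=4,fy=4))
manip.read_camera('scene');print([ (proj('scene',(0,0,1)),np.argwhere(s['pixels'])[:,::-1].mean(0),s['pixels'].sum(),s['score']) for s in manip.silhouettes('lever_tip','scene')])
"
```

```text
tcp [576.8652242  137.12853397 155.89297544] [356. 184.] [348. 223.]
lev (572, 137, 169) [358. 180.] [348. 224.]
lev2 (566, 164, 169) [353. 186.] [335. 227.]
head (641, 168, 146) [325. 185.] [333. 193.]
grip (502, 134, 134) [386. 204.] [349. 260.]
[(array([623., 312.]), array([345.79591837, 183.54591837]), np.int64(196), 0.65)]
```

View pics/t2.png

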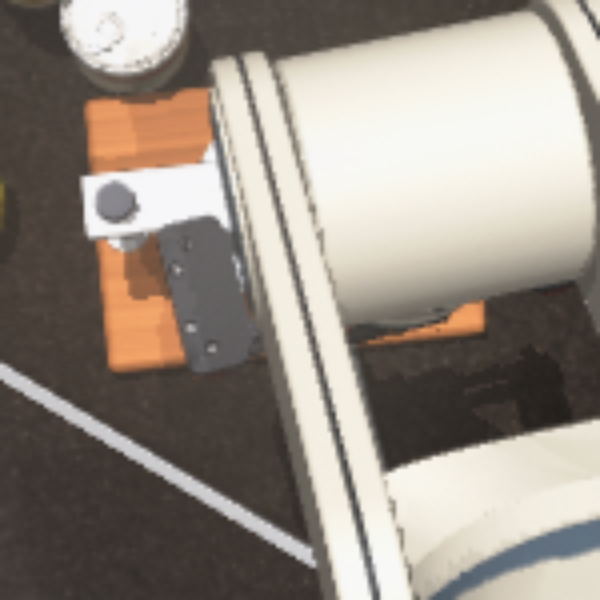

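```bash
python3 -c "
from h import *
print(proj('scene',(587.4,96.4,156.3)),proj('scene',(577,137,175)),proj('scene',(577,124,156)),proj('scene',(577,110,156)))
print(manip.observe()['gripper_force'],manip.observe()['grip_width'])
im=manip.read_camera('scene'); cv2.imwrite('pics/s3.png',cv2.resize(im[60:260,270:470],None,fx=3,fy=3))
"
```

```text
[363. 175.] [357. 177.] [360. 182.] [364. 179.]
0.0 0.005344566336084842
```

View pics/s3.png

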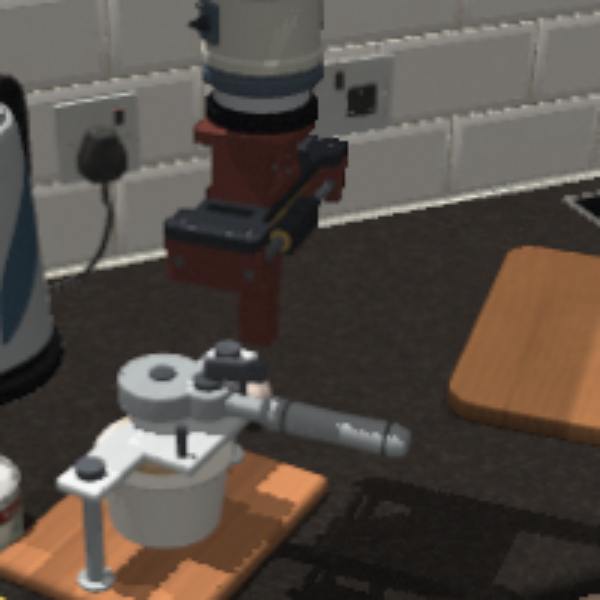

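The scene crop puts the fingertip near full-frame (356,174), but the reported TCP projects to (356,184). So the real tip is about 20–25 mm above the reading. That fits with no contact force: the fingers passed over the lever. I'll back off, lower the tool and look again.

Call:
servo_tool(increments=[{"x": -0.03, "y": 0.12, "z": 0, "wx": 0, "wy": 0, "wz": 0}, {"x": -0.02, "y": 0.12, "z": 0, "wx": 0, "wy": 0, "wz": 0}, {"x": 0, "y": 0, "z": 0.05, "wx": 0, "wy": 0, "wz": 0}, {"x": 0, "y": 0, "z": 0.05, "wx": 0, "wy": 0, "wz": 0}, {"x": 0, "y": 0, "z": 0, "wx": 0, "wy": 0, "wz": 0}])

```text
time: 6.22
eef_pos: [577.8, 100.6, 139.8]
tool_rot: [-3.117, -0.392, 0.003]
ft_force: [-0.2, -0.0, -1.3]
grip_width: 0.008
gripper_force: 0.0
```

```bash
python3 -c "
from h import *
go(76,-16,134,.25)
print(proj('scene',manip.observe()['eef_pos']))
im=manip.read_camera('scene'); cv2.imwrite('pics/s4.png',cv2.resize(im[120:240,290:440],None,fx=4,fy=4))
"
```

```text
total [ 0.013 -0.225  0.039] rot [-0.0001  0.0006  0.0001] tcp [577.8 100.6 139.8] F [-0.25 -0.03 -1.26] t 6.225
[366. 184.]
```

View pics/s4.png

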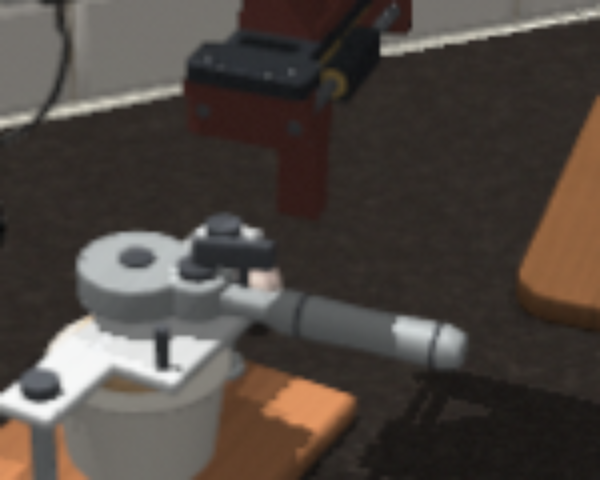

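The tip is now at about (366,174) against a projected (366,184), so the same offset holds. The real tip is about 162 mm up, so I'll lower 8 mm more and then push.

Call:
servo_tool(increments=[{"x": 0.01, "y": 0, "z": 0.055, "wx": 0, "wy": 0, "wz": 0}, {"x": 0, "y": -0.04, "z": 0, "wx": 0, "wy": 0, "wz": 0}, {"x": 0, "y": -0.04, "z": 0, "wx": 0, "wy": 0, "wz": 0}, {"x": 0, "y": -0.03, "z": 0, "wx": 0, "wy": 0, "wz": 0}, {"x": 0, "y": -0.02, "z": 0, "wx": 0, "wy": 0, "wz": 0}])

```text
time: 6.9
eef_pos: [575.1, 120.2, 132.8]
tool_rot: [-3.117, -0.393, -0.001]
ft_force: [-0.2, 0.1, 0.3]
grip_width: 0.002
gripper_force: 0.0
```

Call:
servo_tool(increments=[{"x": 0, "y": -0.02, "z": 0, "wx": 0, "wy": 0, "wz": 0}, {"x": 0, "y": -0.02, "z": 0, "wx": 0, "wy": 0, "wz": 0}, {"x": 0, "y": -0.02, "z": 0, "wx": 0, "wy": 0, "wz": 0}, {"x": 0, "y": 0, "z": 0, "wx": 0, "wy": 0, "wz": 0}, {"x": 0, "y": 0, "z": 0, "wx": 0, "wy": 0, "wz": 0}])

```text
time: 7.52
eef_pos: [572.8, 128.4, 132.6]
tool_rot: [-3.117, -0.392, 0.0]
ft_force: [0.4, -0.8, -0.2]
grip_width: 0.005
gripper_force: 0.3
```

```bash
python3 -c "
from h import *
go(76,-10,131,.25)
im=manip.read_camera('scene'); cv2.imwrite('pics/s5.png',cv2.resize(im[120:240,290:440],None,fx=4,fy=4))
print(find('lever_tip','scene'),find('grip_mid','scene'))
"
```

```text
total [-0.001 -0.077  0.01 ] rot [-0.      0.      0.0001] tcp [572.8 128.4 132.6] F [ 0.39 -0.84 -0.24] t 7.525
[(0.77, [572.0, 144.0, 173.0])] [(0.75, [500.0, 132.0, 140.0])]
```

View pics/s5.png

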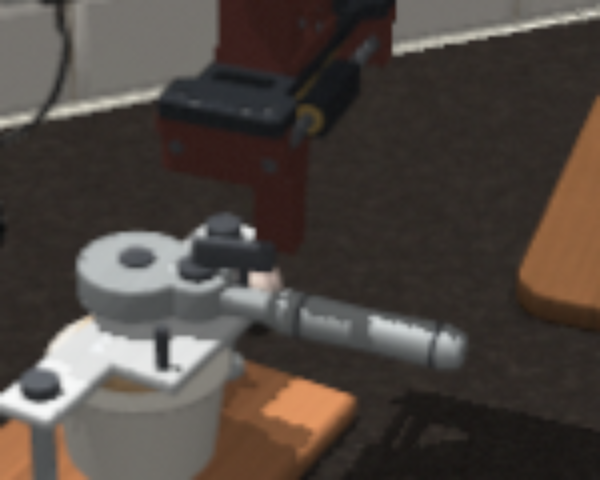

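The finger, tip near crop (280,245), now overlaps the lever from behind and has just touched it (about 0.8 N). I'll keep pushing.

Call:
servo_tool(increments=[{"x": 0, "y": -0.02, "z": 0, "wx": 0, "wy": 0, "wz": 0}, {"x": 0, "y": -0.02, "z": 0, "wx": 0, "wy": 0, "wz": 0}, {"x": 0, "y": -0.02, "z": 0, "wx": 0, "wy": 0, "wz": 0}, {"x": 0, "y": 0, "z": 0, "wx": 0, "wy": 0, "wz": 0}, {"x": 0, "y": 0, "z": 0, "wx": 0, "wy": 0, "wz": 0}])

```text
time: 8.3
eef_pos: [570.7, 137.3, 132.7]
tool_rot: [-3.117, -0.392, -0.0]
ft_force: [-0.2, 0.5, 0.2]
grip_width: 0.006
gripper_force: 0.0
```

```bash
python3 -c "
from h import *
go(76,-10,131,.25)
im=manip.read_camera('scene'); cv2.imwrite('pics/s6.png',cv2.resize(im[120:240,290:440],None,fx=4,fy=4))
print(find('lever_tip','scene'),find('grip_mid','scene'))
"
```

```text
total [-0.002 -0.016  0.011] rot [-0.     -0.0001  0.0002] tcp [570.7 137.3 132.7] F [-0.21  0.52  0.16] t 8.3
[(0.7, [641.0, 167.0, 152.0]), (0.45, [570.0, 153.0, 174.0])] [(0.17, [585.0, 432.0, -0.0])]
```

View pics/s6.png

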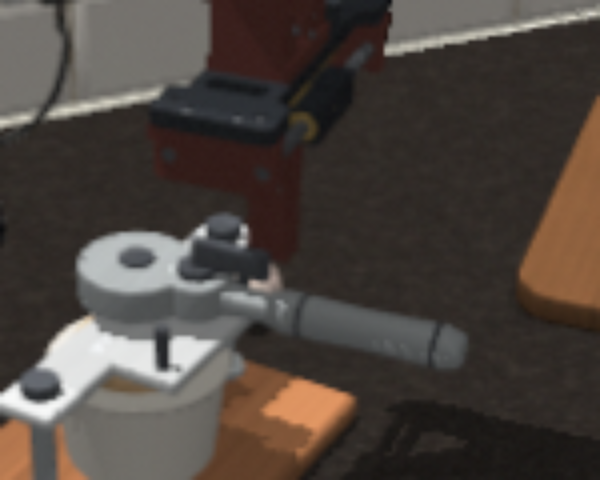

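The lever is about halfway over, with its tip at crop (263,258), so I'll push on.

Call:
servo_tool(increments=[{"x": 0, "y": -0.02, "z": 0, "wx": 0, "wy": 0, "wz": 0}, {"x": 0, "y": -0.02, "z": 0, "wx": 0, "wy": 0, "wz": 0}, {"x": 0, "y": -0.02, "z": 0, "wx": 0, "wy": 0, "wz": 0}, {"x": 0, "y": 0, "z": 0, "wx": 0, "wy": 0, "wz": 0}, {"x": 0, "y": 0, "z": 0, "wx": 0, "wy": 0, "wz": 0}])

```text
time: 9.07
eef_pos: [568.4, 145.9, 132.6]
tool_rot: [3.117, 0.392, -0.0]
ft_force: [0.7, -0.2, 0.0]
grip_width: 0.005
gripper_force: 0.0
```

```bash
python3 -c "
from h import *
go(145,0,131,.25)
im=manip.read_camera('scene'); cv2.imwrite('pics/s7.png',cv2.resize(im[120:240,290:440],None,fx=4,fy=4))
print(find('lever_tip','scene'),find('grip_mid','scene'),proj('scene',manip.observe()['eef_pos']))
"
```

```text
total [-0.461 -0.023  0.011] rot [0.     0.     0.0001] tcp [568.4 145.9 132.6] F [ 0.73 -0.24  0.04] t 9.075
[(0.48, [571.0, 163.0, 173.0])] [(0.64, [500.0, 131.0, 138.0])] [357. 197.]
```

View pics/s7.png

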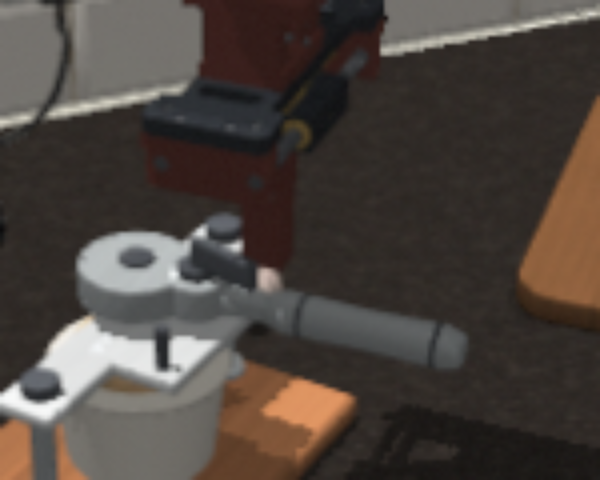

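The lever now stands on the loosening side: tip at crop (252,275), measured at (571,163), where it should be. I'll back off, raise, and move over the grip with the gripper half open.

Call:
servo_tool(increments=[{"x": 0, "y": 0.12, "z": 0, "wx": 0, "wy": 0, "wz": 0}, {"x": 0, "y": 0, "z": -0.2, "wx": 0, "wy": 0, "wz": 0}, {"x": -0.2, "y": -0.05, "z": 0, "wx": 0, "wy": 0, "wz": 0}, {"x": -0.26, "y": -0.09, "z": 0, "wx": 0, "wy": 0, "wz": 0}, {"x": 0, "y": 0, "z": 0, "wx": 0, "wy": 0, "wz": 0}], gripper=0.15)

```text
time: 9.85
eef_pos: [498.5, 130.6, 162.5]
tool_rot: [3.117, 0.392, -0.003]
ft_force: [0.5, 0.2, -0.5]
grip_width: 0.536
gripper_force: 0.0
```

```bash
python3 -c "
from h import *
go(145,0,98,.25)
for c in('scene','top'): manip.read_camera(c);print(find('lever_tip',c),find('grip_mid',c))
"
```

```text
total [ 0.017 -0.006  0.43 ] rot [0.     0.0006 0.0001] tcp [498.5 130.6 162.5] F [ 0.52  0.24 -0.49] t 9.85
[(0.59, [568.0, 164.0, 172.0])] [(0.98, [501.0, 132.0, 140.0])]
[(0.64, [567.0, 159.0, 170.0])] [(0.63, [650.0, 365.0, 1.0])]
```

Lever confirmed on the loosening side by both cameras. Lowering astride the grip.

Call:
servo_tool(increments=[{"x": 0.02, "y": -0.005, "z": 0.1, "wx": 0, "wy": 0, "wz": 0}, {"x": 0, "y": 0, "z": 0.1, "wx": 0, "wy": 0, "wz": 0}, {"x": 0, "y": 0, "z": 0.1, "wx": 0, "wy": 0, "wz": 0}, {"x": 0, "y": 0, "z": 0.1, "wx": 0, "wy": 0, "wz": 0}, {"x": 0, "y": 0, "z": 0.03, "wx": 0, "wy": 0, "wz": 0}])

```text
time: 10.78
eef_pos: [502.7, 133.0, 96.6]
tool_rot: [3.117, 0.392, -0.004]
ft_force: [0.3, 0.9, 0.3]
grip_width: 0.575
gripper_force: 0.0
```

```bash
python3 -c "
from h import *
go(145,0,98,.25)
im=manip.read_camera('scene'); cv2.imwrite('pics/s8.png',cv2.resize(im[120:260,290:450],None,fx=4,fy=4))
"
```

```text
total [-0.016  0.002 -0.009] rot [-0.      0.0007  0.0001] tcp [502.7 133.   96.6] F [0.31 0.87 0.35] t 10.775
```

View pics/s8.png

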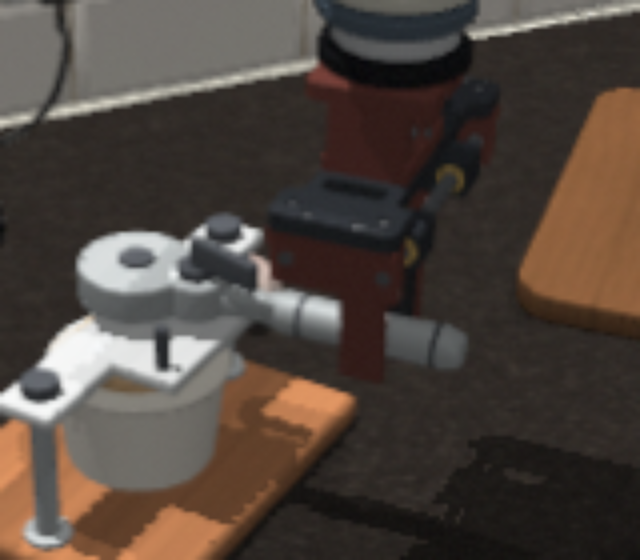

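The near finger (crop (362,330)) hangs in front of the grip with its tip below it, so the gripper straddles the grip. Next the clockwise return stroke, which only clicks.

Call:
servo_tool(increments=[{"x": 0.002, "y": -0.058, "z": 0, "wx": 0, "wy": 0, "wz": 0.019}, {"x": 0.002, "y": -0.058, "z": 0, "wx": 0, "wy": 0, "wz": 0.019}, {"x": 0.002, "y": -0.058, "z": 0, "wx": 0, "wy": 0, "wz": 0.019}, {"x": 0.002, "y": -0.058, "z": 0, "wx": 0, "wy": 0, "wz": 0.019}, {"x": 0.002, "y": -0.058, "z": 0, "wx": 0, "wy": 0, "wz": 0.019}])

```text
time: 11.45
eef_pos: [499.5, 176.5, 98.4]
tool_rot: [3.14, -0.079, 0.001]
ft_force: [-0.5, -1.5, -1.0]
grip_width: 0.576
gripper_force: 0.5
```

```bash
cat > st.py <<'E'
from h import *
import sys
s=manip.observe(); d=S-s["eef_pos"][:2]; th=np.arctan2(d[1],d[0]); tx=R.from_rotvec(s["tool_rot"]).as_matrix()[:,0]
F=np.array(s["ft_force"]); print("th",th.round(3),"r",np.hypot(*d).round(1),"yaw",np.arctan2(tx[1],tx[0]).round(3),"Ft(+loosen reaction)",(F[:2]@[-np.sin(th),np.cos(th)]).round(2),"F",F.round(2),s["time"])
for c in sys.argv[1:]:
    manip.read_camera(c)
    g=find("grip_mid",c); l=find("lever_tip",c)
    print(c,g,[np.arctan2(168-q[1][1],641-q[1][0]).round(3) for q in g],l)
E
python3 st.py scene top
```

```text
th -0.06 r 141.8 yaw -0.05 Ft(+loosen reaction) -1.56 F [-0.45 -1.53 -0.96] 11.45
scene [(0.69, [496.0, 166.0, 138.0]), (0.49, [643.0, 167.0, 149.0])] [np.float64(0.014), np.float64(2.678)] [(0.37, [570.0, 176.0, 170.0])]
top [] [] [(0.61, [566.0, 178.0, 170.0])]
```

Call:
servo_tool(increments=[{"x": 0, "y": -0.058, "z": 0, "wx": 0, "wy": 0, "wz": 0.019}, {"x": 0, "y": -0.058, "z": 0, "wx": 0, "wy": 0, "wz": 0.019}, {"x": 0, "y": -0.058, "z": 0, "wx": 0, "wy": 0, "wz": 0.019}, {"x": 0, "y": -0.058, "z": 0, "wx": 0, "wy": 0, "wz": 0.019}, {"x": 0, "y": -0.058, "z": 0, "wx": 0, "wy": 0, "wz": 0.019}])

```text
time: 12.38
eef_pos: [506.9, 218.8, 98.3]
tool_rot: [3.094, -0.544, 0.001]
ft_force: [0.3, -0.7, 0.2]
grip_width: 0.575
gripper_force: 0.5
```

```bash
python3 st.py scene
```

```text
th -0.362 r 143.4 yaw -0.348 Ft(+loosen reaction) -0.52 F [ 0.26 -0.65  0.18] 12.375
scene [(0.68, [502.0, 206.0, 138.0])] [np.float64(-0.267)] []
```

Call:
servo_tool(increments=[{"x": 0.002, "y": -0.05, "z": 0, "wx": 0, "wy": 0, "wz": 0.016}, {"x": 0.002, "y": -0.04, "z": 0, "wx": 0, "wy": 0, "wz": 0.013}, {"x": 0.002, "y": -0.03, "z": 0, "wx": 0, "wy": 0, "wz": 0.01}, {"x": 0.001, "y": -0.02, "z": 0, "wx": 0, "wy": 0, "wz": 0.006}, {"x": 0, "y": 0, "z": 0, "wx": 0, "wy": 0, "wz": 0}])

```text
time: 13.15
eef_pos: [515.8, 238.1, 98.2]
tool_rot: [-3.049, 0.758, -0.0]
ft_force: [0.3, -0.2, 0.8]
grip_width: 0.577
gripper_force: 0.0
```

```bash
python3 st.py scene
```

```text
th -0.51 r 143.4 yaw -0.487 Ft(+loosen reaction) -0.04 F [ 0.34 -0.24  0.78] 13.15
scene [(0.95, [510.0, 227.0, 139.0])] [np.float64(-0.423)] []
```

Call:
servo_tool(increments=[{"x": 0.001, "y": 0.058, "z": 0, "wx": 0, "wy": 0, "wz": -0.019}, {"x": 0.001, "y": 0.058, "z": 0, "wx": 0, "wy": 0, "wz": -0.019}, {"x": 0.001, "y": 0.058, "z": 0, "wx": 0, "wy": 0, "wz": -0.019}, {"x": 0.001, "y": 0.058, "z": 0, "wx": 0, "wy": 0, "wz": -0.019}, {"x": 0.001, "y": 0.058, "z": 0, "wx": 0, "wy": 0, "wz": -0.019}])

```text
time: 13.92
eef_pos: [501.1, 197.8, 98.3]
tool_rot: [-3.126, 0.294, -0.002]
ft_force: [0.1, 4.7, -1.0]
grip_width: 0.573
gripper_force: 2.0
```

```bash
python3 st.py
```

```text
th -0.21 r 143.0 yaw -0.188 Ft(+loosen reaction) 4.58 F [ 0.07  4.67 -1.  ] 13.925
```

Call:
servo_tool(increments=[{"x": 0.001, "y": 0.058, "z": 0, "wx": 0, "wy": 0, "wz": -0.019}, {"x": 0.001, "y": 0.058, "z": 0, "wx": 0, "wy": 0, "wz": -0.019}, {"x": 0.001, "y": 0.058, "z": 0, "wx": 0, "wy": 0, "wz": -0.019}, {"x": 0.001, "y": 0.058, "z": 0, "wx": 0, "wy": 0, "wz": -0.019}, {"x": 0.001, "y": 0.058, "z": 0, "wx": 0, "wy": 0, "wz": -0.019}])

```text
time: 14.55
eef_pos: [498.6, 154.4, 98.3]
tool_rot: [-3.136, -0.174, -0.001]
ft_force: [-0.2, 3.7, -0.8]
grip_width: 0.58
gripper_force: 2.0
```

```bash
python3 st.py scene
```

```text
th 0.095 r 143.1 yaw 0.111 Ft(+loosen reaction) 3.75 F [-0.24  3.75 -0.81] 14.55
scene [(0.62, [496.0, 167.0, 137.0])] [np.float64(0.007)] [(0.68, [571.0, 180.0, 176.0])]
```

Call:
servo_tool(increments=[{"x": 0.001, "y": 0.058, "z": 0, "wx": 0, "wy": 0, "wz": -0.019}, {"x": 0.001, "y": 0.058, "z": 0, "wx": 0, "wy": 0, "wz": -0.019}, {"x": 0.001, "y": 0.058, "z": 0, "wx": 0, "wy": 0, "wz": -0.019}, {"x": 0.001, "y": 0.058, "z": 0, "wx": 0, "wy": 0, "wz": -0.019}, {"x": 0.001, "y": 0.058, "z": 0, "wx": 0, "wy": 0, "wz": -0.019}])

```text
time: 15.32
eef_pos: [509.1, 112.5, 98.2]
tool_rot: [-3.076, -0.636, -0.001]
ft_force: [-0.2, 3.4, -0.6]
grip_width: 0.571
gripper_force: 1.9
```

Call:
servo_tool(increments=[{"x": 0.001, "y": 0.02, "z": 0, "wx": 0, "wy": 0, "wz": -0.006}, {"x": 0.001, "y": 0.02, "z": 0, "wx": 0, "wy": 0, "wz": -0.007}, {"x": 0.001, "y": 0.02, "z": 0, "wx": 0, "wy": 0, "wz": -0.006}, {"x": 0.001, "y": 0.02, "z": 0, "wx": 0, "wy": 0, "wz": -0.007}, {"x": 0, "y": 0.02, "z": 0, "wx": 0, "wy": 0, "wz": -0.006}])

```text
time: 15.95
eef_pos: [515.9, 98.6, 98.1]
tool_rot: [-3.04, -0.791, 0.001]
ft_force: [-2.7, 3.0, 0.8]
grip_width: 0.575
gripper_force: 1.8
```

```bash
python3 st.py scene
```

```text
th 0.507 r 143.1 yaw 0.509 Ft(+loosen reaction) 3.93 F [-2.65  3.02  0.81] 15.95
scene [(0.69, [507.0, 109.0, 137.0])] [np.float64(0.415)] [(0.68, [568.0, 152.0, 173.0])]
```

Call:
servo_tool(increments=[{"x": 0.001, "y": 0.016, "z": 0, "wx": 0, "wy": 0, "wz": -0.005}, {"x": 0.001, "y": 0.016, "z": 0, "wx": 0, "wy": 0, "wz": -0.005}, {"x": 0.001, "y": 0.016, "z": 0, "wx": 0, "wy": 0, "wz": -0.005}, {"x": 0.001, "y": 0.016, "z": 0, "wx": 0, "wy": 0, "wz": -0.005}, {"x": 0, "y": 0, "z": 0, "wx": 0, "wy": 0, "wz": 0}])

```text
time: 16.73
eef_pos: [521.5, 90.4, 98.0]
tool_rot: [3.014, 0.885, -0.0]
ft_force: [-2.8, 1.5, -0.6]
grip_width: 0.577
gripper_force: 1.1
```

```bash
python3 st.py scene
```

```text
th 0.576 r 142.5 yaw 0.571 Ft(+loosen reaction) 2.81 F [-2.83  1.51 -0.59] 16.725
scene [(0.79, [515.0, 99.0, 139.0]), (0.6, [643.0, 169.0, -4.0])] [np.float64(0.501), np.float64(-2.678)] [(0.61, [573.0, 149.0, 172.0])]
```

Call:
servo_tool(increments=[{"x": 0.001, "y": 0.016, "z": 0, "wx": 0, "wy": 0, "wz": -0.005}, {"x": 0.001, "y": 0.016, "z": 0, "wx": 0, "wy": 0, "wz": -0.005}, {"x": 0.001, "y": 0.016, "z": 0, "wx": 0, "wy": 0, "wz": -0.005}, {"x": 0.001, "y": 0.016, "z": 0, "wx": 0, "wy": 0, "wz": -0.005}, {"x": 0.001, "y": 0.016, "z": 0, "wx": 0, "wy": 0, "wz": -0.005}])

```text
time: 17.5
eef_pos: [528.3, 81.3, 98.0]
tool_rot: [-2.976, -1.003, 0.002]
ft_force: [-5.4, 3.0, 1.2]
grip_width: 0.579
gripper_force: 3.0
```

```bash
python3 st.py scene
```

```text
th 0.656 r 142.2 yaw 0.65 Ft(+loosen reaction) 5.66 F [-5.35  3.03  1.16] 17.5
scene [(0.86, [518.0, 89.0, 138.0])] [np.float64(0.571)] [(0.61, [576.0, 141.0, 175.0])]
```

Call:
servo_tool(increments=[{"x": 0, "y": 0.01, "z": 0, "wx": 0, "wy": 0, "wz": -0.003}, {"x": 0, "y": 0.01, "z": 0, "wx": 0, "wy": 0, "wz": -0.003}, {"x": 0, "y": 0.01, "z": 0, "wx": 0, "wy": 0, "wz": -0.003}, {"x": 0, "y": 0, "z": 0, "wx": 0, "wy": 0, "wz": 0}, {"x": 0, "y": 0, "z": 0, "wx": 0, "wy": 0, "wz": 0}])

```text
time: 18.27
eef_pos: [530.9, 77.9, 98.0]
tool_rot: [-2.962, -1.044, 0.002]
ft_force: [-6.2, 4.6, 1.0]
grip_width: 0.58
gripper_force: 3.3
```

```bash
python3 st.py scene
```

```text
th 0.686 r 142.2 yaw 0.678 Ft(+loosen reaction) 7.43 F [-6.16  4.56  1.02] 18.275
scene [(0.59, [523.0, 88.0, 139.0])] [np.float64(0.596)] [(0.5, [575.0, 141.0, 174.0])]
```

A steady 7.4 N with a springy slope of about 0.45 N/mm is the stop, since the swing limit would be rigid. Thread drag may be carrying part of it, so I'll lean in 3 mm more and hold.

Call:
servo_tool(increments=[{"x": 0, "y": 0.01, "z": 0, "wx": 0, "wy": 0, "wz": -0.003}, {"x": 0, "y": 0.008, "z": 0, "wx": 0, "wy": 0, "wz": -0.002}, {"x": 0, "y": 0, "z": 0, "wx": 0, "wy": 0, "wz": 0}, {"x": 0, "y": 0, "z": 0, "wx": 0, "wy": 0, "wz": 0}, {"x": 0, "y": 0, "z": 0, "wx": 0, "wy": 0, "wz": 0}])

```text
time: 19.05
eef_pos: [532.4, 76.1, 98.0]
tool_rot: [-2.953, -1.067, 0.002]
ft_force: [-6.5, 5.6, 0.7]
grip_width: 0.575
gripper_force: 4.0
```

```bash
python3 st.py scene
```

```text
th 0.702 r 142.2 yaw 0.693 Ft(+loosen reaction) 8.49 F [-6.53  5.59  0.7 ] 19.05
scene [(0.67, [521.0, 83.0, 137.0])] [np.float64(0.616)] [(0.5, [755.0, 268.0, 2.0]), (0.44, [577.0, 136.0, 172.0])]
```

The stop is firm: 8.5 N held, rising 0.46 N/mm. Releasing: centre on the grip, then lift clear.

Call:
servo_tool(increments=[{"x": 0, "y": 0, "z": 0, "wx": 0, "wy": 0, "wz": 0}, {"x": 0, "y": -0.02, "z": 0, "wx": 0, "wy": 0, "wz": 0}, {"x": 0, "y": -0.025, "z": 0, "wx": 0, "wy": 0, "wz": 0}, {"x": 0, "y": -0.025, "z": 0, "wx": 0, "wy": 0, "wz": 0}, {"x": 0, "y": 0, "z": 0, "wx": 0, "wy": 0, "wz": 0}])

```text
time: 19.82
eef_pos: [527.2, 83.8, 98.5]
tool_rot: [2.954, 1.068, 0.002]
ft_force: [0.5, 0.6, 0.2]
grip_width: 0.574
gripper_force: 0.8
```

```bash
python3 st.py scene
```

```text
th 0.637 r 141.5 yaw 0.694 Ft(+loosen reaction) 0.15 F [0.51 0.56 0.24] 19.825
scene [(0.69, [519.0, 96.0, 136.0])] [np.float64(0.533)] [(0.53, [576.0, 141.0, 173.0])]
```

Call:
servo_tool(increments=[{"x": 0, "y": -0.035, "z": 0, "wx": 0, "wy": 0, "wz": 0}, {"x": 0, "y": -0.035, "z": 0, "wx": 0, "wy": 0, "wz": 0}, {"x": 0, "y": 0, "z": -0.15, "wx": 0, "wy": 0, "wz": 0}, {"x": 0, "y": 0, "z": -0.25, "wx": 0, "wy": 0, "wz": 0}, {"x": 0, "y": 0, "z": -0.3, "wx": 0, "wy": 0, "wz": 0}])

```text
time: 20.6
eef_pos: [518.9, 91.8, 203.5]
tool_rot: [-2.954, -1.068, 0.003]
ft_force: [0.9, -0.1, -0.1]
grip_width: 0.576
gripper_force: 0.0
```

Call:
servo_tool(increments=[{"x": -0.2, "y": 0, "z": 0, "wx": 0, "wy": 0, "wz": 0}, {"x": -0.2, "y": 0, "z": 0, "wx": 0, "wy": 0, "wz": 0}, {"x": 0, "y": 0, "z": 0, "wx": 0, "wy": 0, "wz": 0}, {"x": 0, "y": 0, "z": 0, "wx": 0, "wy": 0, "wz": 0}, {"x": 0, "y": 0, "z": 0, "wx": 0, "wy": 0, "wz": 0}])

```text
time: 21.22
eef_pos: [474.5, 53.9, 203.1]
tool_rot: [2.954, 1.068, 0.001]
ft_force: [-0.3, 0.7, -0.5]
grip_width: 0.576
gripper_force: 0.0
```

```bash
python3 st.py scene top; python3 -c "
from h import *
print([find(n,'scene')[:1] for n in('lemon','garlic','fish_tin','bean_tin')])"
```

```text
th 0.601 r 201.8 yaw 0.694 Ft(+loosen reaction) 0.76 F [-0.32  0.7  -0.47] 21.225
scene [(0.7, [517.0, 94.0, 138.0])] [np.float64(0.538)] [(0.53, [575.0, 142.0, 176.0])]
top [(0.91, [519.0, 94.0, 128.0])] [np.float64(0.545)] [(0.48, [571.0, 142.0, 172.0])]
[[(0.73, [648.0, 368.0, 2.0])], [], [(0.56, [585.0, 431.0, 3.0])], [(0.57, [755.0, 267.0, 3.0])]]
```

```bash
python3 -c "
from h import *
print(manip.finish_job())"
```

```text
the job is handed in; nothing more can be done
None
```

I flipped the lever to loosening and unscrewed the spindle in one stroke to its springy stop, leaned on it at about 8.5 N (a little over the 6–8 N target), then let go and handed the job in. The handover gave no verdict; afterwards the lever was still on the loosening side, and the lemon and both tins had not moved (the garlic wasn't detected in the last check).

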